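# Bolt the knife chest

## Robot

A 6-joint arm with a two-finger parallel gripper is mounted at the origin on the work surface. World frame = base frame: x ahead of the robot, y to its left, z up, the work surface at z = 0. Lengths are in m, angles in rad, forces in N, time in s.
With the tool pointing down it reaches from about 0.35 to 0.975 m from the base axis. Payload 4.9 kg.
Tool frame: the origin (TCP) lies on the mounting face of the last link; the fingertips stand 173 mm ahead of it and the grasp point (between the pads) lies 155 mm ahead of it; x points along the fingers, y is the direction in which the jaws open and shut, and the axes are right-handed (so a half turn about x gives the same grasp; the last joint's range is limited). The gripper opens to 85 mm and grips with 20 to 120 N. Pads are 22 mm wide; open, the fingers measure 114 mm over their backs; the gripper's body (76 mm by 85 mm) begins 54 mm behind the grasp point. The pads swing forward as they close: fully open they stand 13 mm farther back than shut.
Start: joints at [1.167, 0.053, 1.613, -0, 1.476, -0.119], TCP at [0.176, 0.6, 0.405] pointing down, gripper open.
Joint ranges: [-3.01, 3.01], [-1.01, 2.22], [0.06, 2.58], [-1.02, 4.17], [0.09, 2.62], [-3.14, 3.14]. Speed limits (rad/s): [2.57, 2.57, 3.14, 3.14, 3.14, 3.14].

## Interface

Orientations are given as a 3x3 rotation matrix whose columns are the frame's x, y, z axes.
In Python, from station import * gives the robot as it stands. Calls block until the motion is done:
- move_pose(position, orientation): joint-space move of the TCP to a pose.
- movel(position, ori=None, velocity=0.15, guard=None): straight line of the TCP; ori=None keeps the orientation; velocity is the mean speed in m/s. With guard (N) it stops when the force on the tool has changed by that much, and returns True; else False.
- set_joints(angles): joint-space move.
- gripper_to(opening): finger opening in m; the grip force is fixed at half the most; returns when the fingers have stopped.
- hold(seconds).
- inverse_kinematics(position, orientation): joint angles nearest the present ones, or None.
- observe(): the state.
- snapshot(name): name is "side" or "top" or "wrist"; returns a dict with "image" (400x640x3 uint8, red, green, blue), "fx", "fy", "cx", "cy" (pixels), "k1" (the pictures are not rectified: a ray, as slopes to the right and down, at radius r is drawn at 1 + k1 r^2 times it, then the intrinsics apply), "cam_to_world" (4x4, takes a point from camera to world coordinates). Camera axes: x right, y down, z forward; pixel columns grow to the right and rows downward; lengths in m; the calibration is good to about 2 mm. A picture is of the moment at which its call begins. There is no depth.
A pose or a line that the arm cannot do raises IKError and nothing moves.
- hand_in(): hands the job in, once; it reports no verdict.
The state is a dict: "time": time; "qpos": joint angles; "joint_vel": joint speeds; "joint_torque": joint torques, N m; "ee_pos": TCP position; "tcp_rot": TCP orientation; "contact_force": force on the tool from outside, world axes, zero at the start; "wrist_torque": the same for the moment, N m; "gripper_width": finger opening in m.
Only numpy, scipy, OpenCV 4.12 (cv2) and the standard library are available. Lean on these libraries where they do the work, as an engineer would, in place of code of your own. Each camera call takes 0.05 s, during which the arm holds its last target.

## Task

Cooking is over and the knives are back in their chest on the table. Bolt its lid: slide the barrel bolt across through the keeper until its handle can drop into the notch in the side of the barrel, and turn the handle fully down into it so that the bolt cannot slide back. Feel for the notch instead of forcing the handle, let go, and leave the bowl, jar, mug and spatula where they are.

Things in the scene. Friction and masses are not known exactly. Their poses are not given: they have to be found in the camera images.
- chest: Heavy wooden chest, fixed, 310 (x) x 340 (y) x 120 mm high; origin at the level of the table, 160 mm behind its front face (its -x side), midway in y, z up. The top is a frame, its front rail 55 mm wide, with an inset plywood lid hinged at the back (+x).
- lid: The plywood lid, 213 x 289 x 15 mm; origin on its hinge line, in the plane of its top, axes as the chest's when shut. It is down but rides about 3.5 mm proud at its front edge on springy rubber seals. The tapered nose of the bolt draws it down some 2 mm as it enters the keeper. The lid carries the bolt's barrel (see lid_front).
- lid_front (a point): Middle of the lid's front edge, on its top. Behind it (+x) is the steel bolt: back plate 112 x 42 mm, barrel 22 mm wide and 24 mm high, with a slot 11 mm wide along its top; where it was screwed on along x differs and is not measured. Behind the barrel's front end the slot starts at 12 mm, and the notch opens the barrel's right (-y) side from 19 to 29.5 mm, down to 8.5 mm above the lid.
- handle: The bolt's handle; origin on the bolt's axis, 13 mm above the lid; z along the stem, x as the chest's x. It starts about upright in the slot, where it can lean 8 degrees either way, and slides to the front (-x); the notch's middle comes 34 to 58 mm from the start (unmeasured), the slot's end 8.25 mm later. Sliding takes 3 N, but up to 18 N where the nose wedges under the keeper: not the end.
- grip (a point): Centre of the round grip at the handle's end, 30 mm from the bolt's axis: 14 mm in diameter, 15 mm long, on a square stem 8 mm thick. Only at the notch can it turn over: to the right (to the chest's -y, about its +x) by 88 degrees, its centre then 14 mm above the lid. It turns with 0.03 N m of friction and stays where left. Elsewhere the slot's edge stops the stem 10 mm from the axis.
- bolt_nose (a point): Tip of the bolt's nose, on its axis, 82 mm in front (-x) of the handle. Rod 14 mm in diameter, tapering to 5 mm over its last 10 mm.
- keeper (a point): Steel keeper (hoop) on the chest's front rail, 26 mm wide, 25 mm high, 16 mm long in x: centre of its mouth, which faces the bolt (+x), on the bolt's line with the lid pressed shut. Axes as the chest's. The hoop's bar is 8.5 mm above this point.
- bowl: Bystander: steel mixing bowl, 210 mm across, 85 mm high, standing left of the chest; origin at its foot.
- jar: Bystander: amber jar, 68 mm across, 115 mm high, right of the chest; origin at its foot.
- mug: Bystander: white mug, 76 mm across, 90 mm high, right of the chest; origin at its foot.
- spatula: Bystander: green plastic spatula, 240 mm long, lying on the table at the front of the chest on its left; origin under its middle.

How it is judged:
On the way, in this order (a step that is already met when the one before it is completed fails the run):
1. the bolt is pushed through the keeper (x of bolt_nose in the frame of keeper below -0.012 m and z of bolt_nose in the frame of keeper below 0.005 m), for 0.1 s.
2. the handle is turned down into the notch (angle between the z axis of handle and the z axis of chest, either way round above 1.35 rad), for 0.1 s.
At the end, for the whole second after the job is handed in: The bolt's nose is through the keeper, at least 12 mm past its mouth and no more than 5 mm above its line, and the handle lies down in the notch, at least 77 degrees from upright, at rest and released (all of step 1 and angle between the z axis of handle and the z axis of chest, either way round above 1.35 rad and linear speed of handle below 0.01 m/s); the robot touches nothing.
It fails at once if the bolt is forced: its handle is driven against the barrel with more than 40 N (contact force between handle and lid above 40 N).
It fails at once if a bystander is moved by more than 30 mm (distance of any of bowl, jar, mug, spatula from where it was at the start of the episode above 0.03 m).
It also fails if it takes over 64 s, if anything falls off the work surface, if the arm or the gripper's body presses on something with over 40 N, if the wrist force passes 120 N, or if a joint passes its speed limit or range.

## Working session

There is one attempt and no reset: what is moved stays moved. The work goes in short steps, each a Python script; the robot and the scene stay as the last script left them, time stands still between calls to the robot, and variables do not carry over. Pictures are saved under pics/ and viewed, and the job is handed in when it is done.

```bash
ls; mkdir -p pics; python3 - <<'E'
from station import *
import cv2,numpy as np
for n in ("side","top","wrist"):
    s=snapshot(n); cv2.imwrite(f"pics/{n}0.png",s["image"][:,:,::-1])
    print(n,s["fx"],s["fy"],s["cx"],s["cy"],s["k1"]);print(np.round(s["cam_to_world"],4).tolist())
o=observe();print(o)
E
```

```text
pics
side 464.5260424112257 464.5260424112257 319.48659292660614 200.22342448304417 -0.010579211319131867
[[-0.9446, 0.2579, -0.2029, 0.7758], [0.3279, 0.7174, -0.6147, 0.7346], [-0.013, -0.6471, -0.7623, 0.9481], [0.0, 0.0, 0.0, 1.0]]
top 366.082154370709 366.082154370709 320.8029109029029 201.12068304350743 -0.05743133077614416
[[0.0153, -0.9865, 0.1628, 0.4229], [-0.9994, -0.0199, -0.0268, 0.0741], [0.0297, -0.1623, -0.9863, 1.0946], [0.0, 0.0, 0.0, 1.0]]
wrist 311.2343826650035 311.2343826650035 317.960523140383 196.63719325923637 -0.01868783291677231
[[0.2819, 0.9197, 0.2734, 0.1057], [0.9594, -0.2695, -0.0826, 0.6193], [-0.0023, 0.2856, -0.9583, 0.3723], [0.0, 0.0, 0.0, 1.0]]
{'time': 0.15, 'qpos': array([ 1.16701417e+00,  5.31860109e-02,  1.61398083e+00,  5.73376029e-06,
        1.47601923e+00, -1.18984656e-01]), 'joint_vel': array([-0.00021219, -0.00162677, -0.00264487,  0.00119565, -0.00190786,
       -0.00055145]), 'joint_torque': array([ 7.38848230e-04, -3.94243705e+01, -3.70719409e+01, -1.32415039e-04,
        4.61210424e-03, -1.49086264e-05]), 'ee_pos': array([0.17550556, 0.59962535, 0.4037558 ]), 'tcp_rot': array([[-6.31300253e-04,  2.80963137e-01,  9.59718353e-01],
       [-1.46303208e-03,  9.59717258e-01, -2.80963779e-01],
       [-9.99998730e-01, -1.58147124e-03, -1.94811664e-04]]), 'contact_force': array([-0.21992614, -0.1608133 ,  0.2250773 ]), 'wrist_torque': array([-0.03919662,  0.02926684, -0.03379353]), 'gripper_width': 0.08533987485694079}
```

View pics/side0.png

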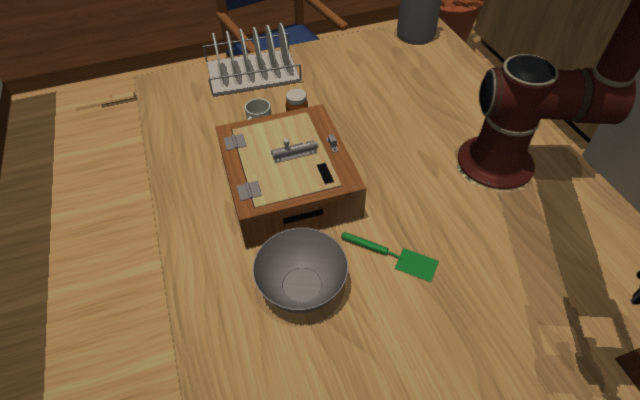

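View pics/top0.png

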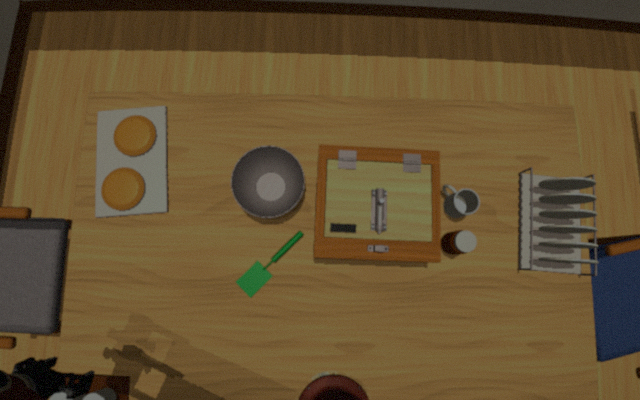

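The top view shows the chest spanning about (315..440, 147..262). The keeper is near (378,249), the bolt barrel runs (379,188..232), and the mug and jar are at (465,202) and (461,242). I'll enlarge both views to measure.

```bash
cat > h.py <<'E'
from station import *
import cv2,numpy as np
def K(s): return np.array([[s["fx"],0,s["cx"]],[0,s["fy"],s["cy"]],[0,0,1.]]), np.array([s["k1"],0,0,0,0.])
def ray(s,uv):
    k,d=K(s); p=cv2.undistortPoints(np.array([[uv]],float),k,d)[0,0]
    T=np.array(s["cam_to_world"]); return T[:3,3],T[:3,:3]@np.array([p[0],p[1],1])
def atz(s,uv,z):
    o,d=ray(s,uv); return o+d*(z-o[2])/d[2]
def proj(s,P):
    k,d=K(s); T=np.linalg.inv(np.array(s["cam_to_world"])); P=np.atleast_2d(P).astype(float)
    return cv2.projectPoints(P,cv2.Rodrigues(T[:3,:3])[0],T[:3,3],k,d)[0][:,0]
def tri(obs):
    A=np.zeros((3,3));b=np.zeros(3)
    for s,uv in obs:
        o,d=ray(s,uv);d=d/np.linalg.norm(d);M=np.eye(3)-np.outer(d,d);A+=M;b+=M@o
    return np.linalg.solve(A,b)
def crop(s,u0,v0,w,h,f,name):
    im=s["image"][v0:v0+h,u0:u0+w,::-1]; cv2.imwrite("pics/"+name,cv2.resize(im,None,fx=f,fy=f,interpolation=cv2.INTER_CUBIC))
def save(s,name):
    import pickle; pickle.dump(s,open("pics/"+name+".pkl","wb"))
def load(name):
    import pickle; return pickle.load(open("pics/"+name+".pkl","rb"))
E
python3 - <<'E'
from h import *
a=snapshot("top");b=snapshot("side");save(a,"top0");save(b,"side0")
crop(a,300,135,160,135,4.4,"t1.png");crop(b,205,90,170,160,3.7,"s1.png")
for uv in [(320,146),(440,152),(440,262),(315,260)]: print(uv,atz(a,uv,.12))
E
```

```text
(320, 146) [0.73853445 0.05219428 0.12      ]
(440, 152) [ 0.73035929 -0.28519516  0.12      ]
(440, 262) [ 0.42528675 -0.27363634  0.12      ]
(315, 260) [0.42641236 0.06048803 0.12      ]
```

View pics/t1.png

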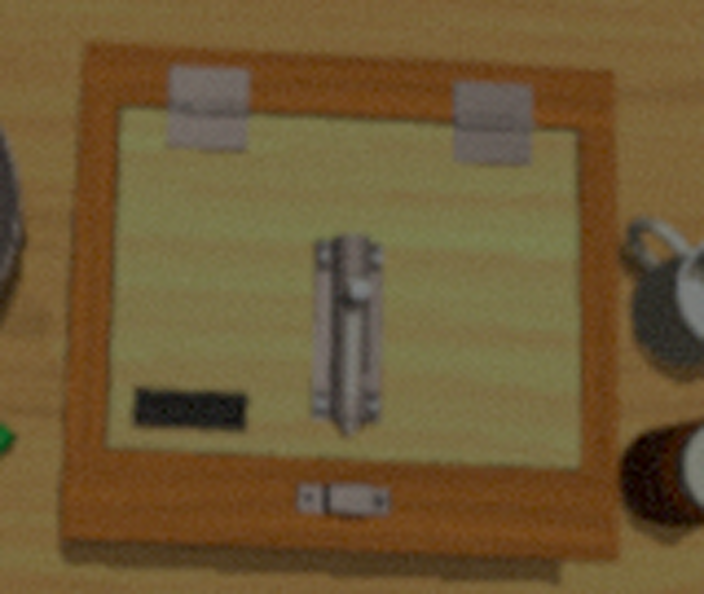

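View pics/s1.png

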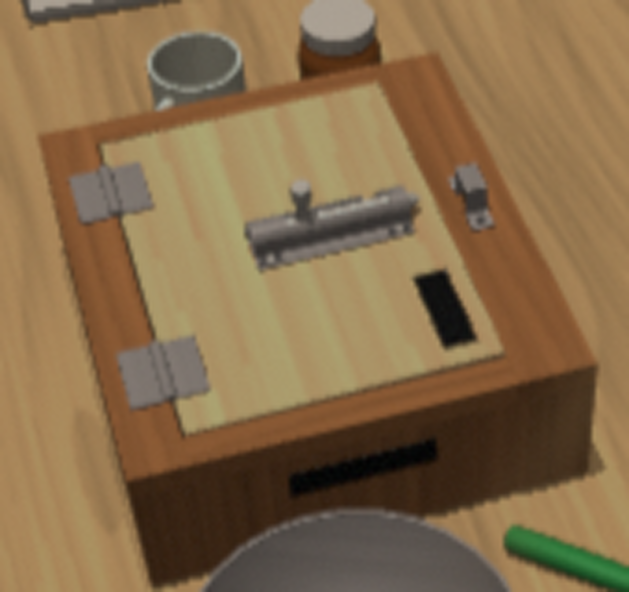

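The zoomed top view gives these crop pixels:
- Chest top corners: (88,45), (612,72), (617,558), (62,540).
- Grip: top at (357,288).
- Barrel: front end near (348,425).
- Keeper: hoop near (345,498).

I'll fit the chest pose, then move the wrist camera in for a close look at the bolt.

```bash
python3 - <<'E'
from h import *
a=load("top0");b=load("side0")
ta=lambda p:(300+(p[0]+.5)/4.4-.5,135+(p[1]+.5)/4.4-.5)
sb=lambda p:(205+(p[0]+.5)/3.7-.5,90+(p[1]+.5)/3.7-.5)
C=[atz(a,ta(p),.12) for p in [(88,45),(612,72),(617,558),(62,540)]]
print(np.round(C,4))
Q=np.array([[.15,.17],[.15,-.17],[-.16,-.17],[-.16,.17]]);P=np.array(C)[:,:2]
M,_=cv2.estimateAffinePartial2D(Q.astype(np.float32),P.astype(np.float32));print(M,np.hypot(M[0,0],M[1,0]),np.arctan2(M[1,0],M[0,0]))
C2=[atz(b,sb(p),.12) for p in [(125,478),(42,134),(435,55),(595,370)]];print(np.round(C2,4))
M2,_=cv2.estimateAffinePartial2D(Q.astype(np.float32),np.array(C2)[:,:2].astype(np.float32));print(M2,np.hypot(M2[0,0],M2[1,0]),np.arctan2(M2[1,0],M2[0,0]))
print("grip tri",tri([(a,ta((357,288))),(b,sb((302,188)))]))
print("keeper hoop",atz(a,ta((345,498)),.145), "barrel front",atz(a,ta((348,428)),.135))
for y in (-1,1):
  X=np.array([0,0,-1.]);Y=np.array([y,0,0.]);R=np.c_[X,Y,np.cross(X,Y)]
  print(inverse_kinematics([.58,-.12,.42],R))
E
```

```text
[[ 0.7419  0.0533  0.12  ]
 [ 0.7332 -0.2816  0.12  ]
 [ 0.4268 -0.2732  0.12  ]
 [ 0.4333  0.064   0.12  ]]
[[ 0.99007731  0.0260989   0.58874459]
 [-0.0260989   0.99007731 -0.10950774]] 0.9904212348187976 -0.02635435987870509
[[ 0.7467  0.0569  0.12  ]
 [ 0.7334 -0.2792  0.12  ]
 [ 0.4314 -0.2669  0.12  ]
 [ 0.4416  0.0726  0.12  ]]
[[ 0.98711617  0.03936665  0.59321229]
 [-0.03936665  0.98711617 -0.10436175]] 0.9879008358540399 -0.03985933715995029
grip tri [ 0.5818444  -0.1060963   0.16771061]
keeper hoop [ 0.45995728 -0.10205147  0.145     ] barrel front [ 0.50211792 -0.10606879  0.135     ]
[-3.29625810e-01 -3.30933597e-02  1.67379456e+00 -4.44089210e-16
  1.50089146e+00  2.81196684e+00]
[-3.29625810e-01 -3.30933597e-02  1.67379456e+00 -4.44089210e-16
  1.50089146e+00 -3.29625810e-01]
```

The grip triangulates to z=0.168, against 0.165 to 0.167 expected. The chest yaw is about -0.03 rad. Next is the close wrist view.

```bash
cat >> h.py <<'E'
YAW=-0.03
def RY(yaw=YAW,sgn=-1):
    c,s=np.cos(yaw),np.sin(yaw);X=np.array([0,0,-1.]);Y=sgn*np.array([c,s,0.]);return np.c_[X,Y,np.cross(X,Y)]
E
python3 - <<'E'
from h import *
R=RY()
move_pose([.545,-.065,.40],R)
movel([.545,-.065,.365])
s=snapshot("wrist");save(s,"w1");cv2.imwrite("pics/w1.png",s["image"][:,:,::-1])
t=snapshot("top");save(t,"top1")
o=observe();print(o["time"],o["ee_pos"],o["contact_force"]);print(np.round(s["cam_to_world"],3))
E
```

```text
3.4167 [ 0.54532906 -0.06488735  0.36609507] [ 0.2458562   0.37964884 -0.5947132 ]
[[-1.     0.029  0.008  0.542]
 [ 0.03   0.958  0.284 -0.138]
 [ 0.001  0.284 -0.959  0.333]
 [ 0.     0.     0.     1.   ]]
```

View pics/w1.png

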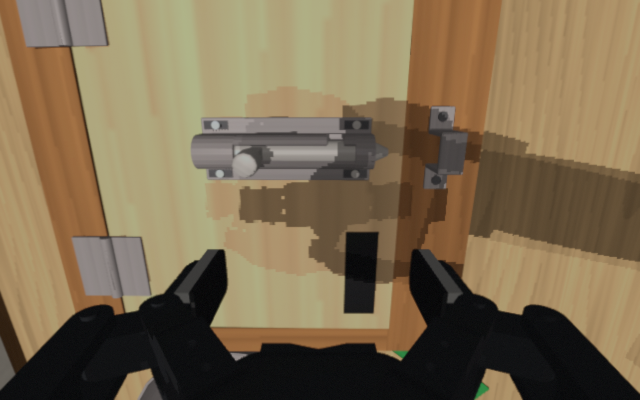

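The wrist view shows the barrel at columns 192..375, row 150. The grip is at (245,163), the notch on the upper (-y) edge near (335,136), the nose at (388,151) and the keeper hoop at (452,152). I'll zoom in.

```bash
python3 - <<'E'
from h import *
s=load("w1");crop(s,185,100,155,95,5,"w1a.png");crop(s,320,95,155,95,5,"w1b.png")
E
```

```text
(no output)
```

View pics/w1a.png

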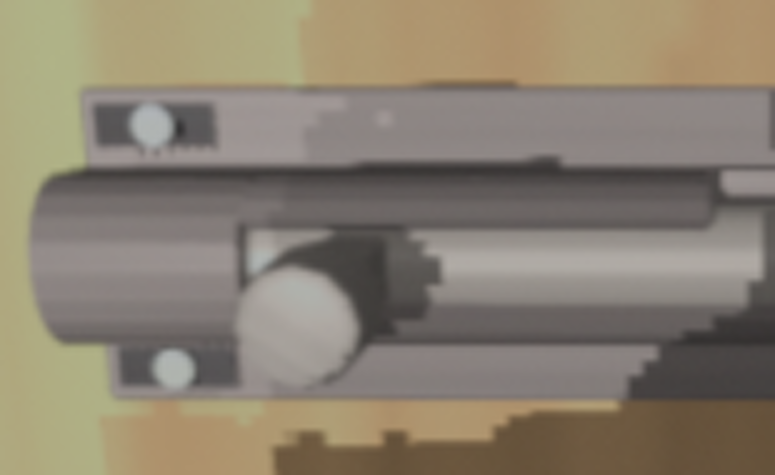

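View pics/w1b.png

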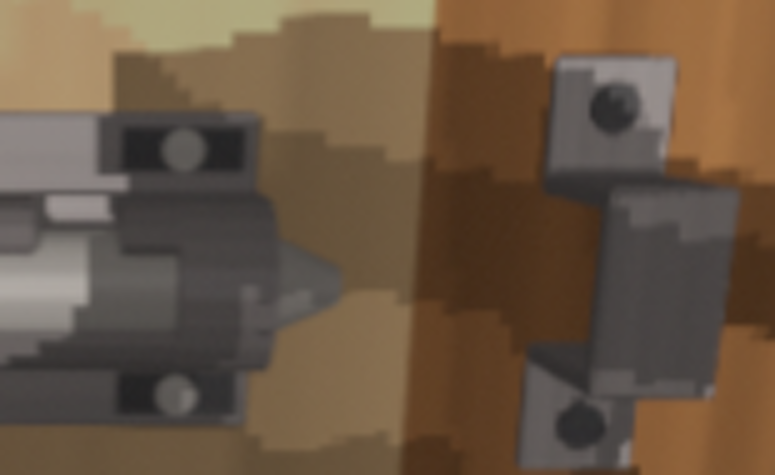

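```bash
python3 - <<'E'
from h import *
s=load("w1")
A=lambda p:(185+(p[0]+.5)/5-.5,100+(p[1]+.5)/5-.5)
B=lambda p:(320+(p[0]+.5)/5-.5,95+(p[1]+.5)/5-.5)
zl=.122
g=atz(s,A((297,326)),zl+.0505);
print("grip top",g)
ex=np.array([np.cos(YAW),np.sin(YAW),0]);ey=np.array([-ex[1],ex[0],0])
f=lambda P:np.round(1000*np.array([(P-g)@ex,(P-g)@ey]),1)
for n,p,z in [("notch rear",(38,242),.0225),("notch front",(118,242),.0225),("slot end",(178,255),.0225),("slot end low",(178,340),.0225),("barrel front top",(272,282),.023),("nose tip",(340,282),.013),("keeper mouth top l",(597,300),.022),("keeper foot edge",(547,190),.0)]:
    P=atz(s,B(p),zl+z);print(n,P.round(4),f(P))
print("slot start",f(atz(s,A((242,240)),zl+.0225)),"barrel rear",f(atz(s,A((34,258)),zl+.023)))
# yaw from slot edge line
p=atz(s,A((240,225)),zl+.0225);q=atz(s,A((700,226)),zl+.0225);print("yaw",np.arctan2(p[1]-q[1],p[0]-q[0]))
t=load("top1")
print("plate corners",[atz(s,A(c),zl+.003).round(4) for c in ((84,90),(112,397))],[atz(s,B(c),zl+.003).round(4) for c in ((258,115),(240,424))])
E
```

```text
grip top [ 0.58181846 -0.10856682  0.1725    ]
notch rear [ 0.5374 -0.1152  0.1445] [-44.2  -7.9]
notch front [ 0.5278 -0.1149  0.1445] [-53.8  -7.9]
slot end [ 0.5205 -0.1131  0.1445] [-61.1  -6.4]
slot end low [ 0.5205 -0.1028  0.1445] [-61.5   4. ]
barrel front top [ 0.5092 -0.1096  0.145 ] [-72.5  -3.2]
nose tip [ 0.4988 -0.1079  0.135 ] [-83.   -1.8]
keeper mouth top l [ 0.4692 -0.1061  0.144 ] [-112.6   -0.9]
keeper foot edge [ 0.4686 -0.1174  0.122 ] [-112.9  -12.2]
slot start [12.7 -5.3] barrel rear [38.  -3.2]
yaw -0.033432470470670876
plate corners [array([ 0.6182, -0.1319,  0.125 ]), array([ 0.6199, -0.0909,  0.125 ])] [array([ 0.5079, -0.1284,  0.125 ]), array([ 0.5097, -0.0872,  0.125 ])]
```

The measurements agree with each other and with the spec:
- **Nose:** 83 mm ahead of the handle (82 given).
- **Notch middle:** 49 mm from its edges, 48.3 mm from the barrel front, 48.8 mm from the slot end.

So the travel to the notch is about 48.5 ± 1 mm. I'll grip with the jaws along x, so the handle can pivot between the pads.

```bash
sed -i 's/YAW=-0.03$/YAW=-0.032/' h.py; python3 - <<'E'
from h import *
R=RY()
gripper_to(.045)
move_pose([.5808,-.1090,.365],R)
print(movel([.5808,-.1090,.329],velocity=.06,guard=6))
o=observe();print(o["time"],o["ee_pos"],o["contact_force"])
s=snapshot("wrist");save(s,"w2");cv2.imwrite("pics/w2.png",s["image"][:,:,::-1])
s=snapshot("side");save(s,"s2");crop(s,230,90,130,100,5,"s2.png")
E
```

```text
False
4.9833 [ 0.58088719 -0.10901036  0.32913257] [ 0.19694893 -0.64652012 -0.03352051]
```

View pics/w2.png

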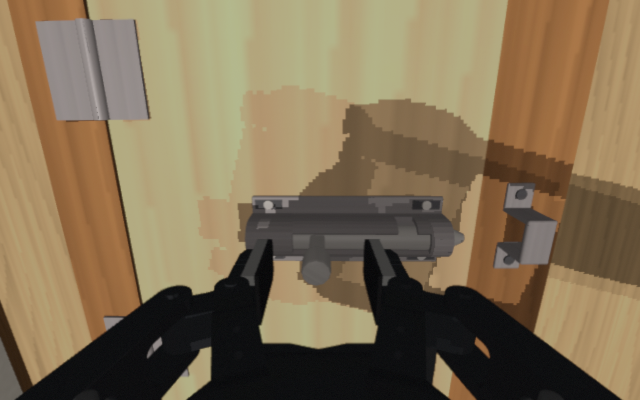

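View pics/s2.png

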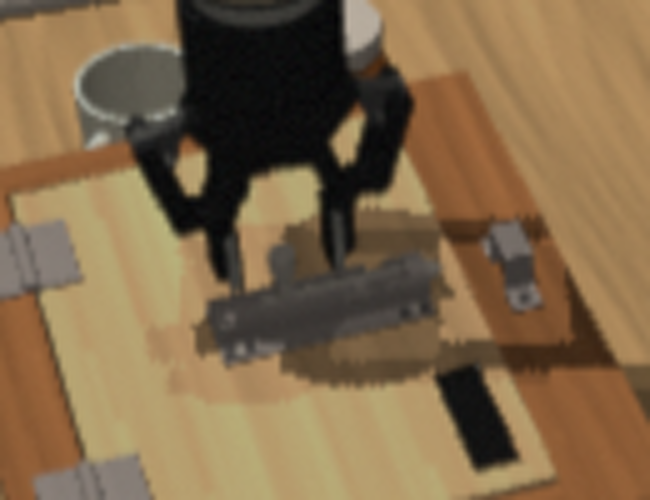

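The fingers straddle the grip: grip at (316,268), finger inner faces near 272 and 365. The notch is visible at columns 397..415, row 224. I'll close, then slide 42 mm slowly, using force as a monitor.

```bash
cat >> h.py <<'E'
ex=np.array([np.cos(YAW),np.sin(YAW),0]);ey=np.array([-ex[1],ex[0],0])
def F():
    o=observe();f=o["contact_force"];return np.round([f@ex,f@ey,f[2]],1)
E
python3 - <<'E'
from h import *
gripper_to(.0)
o=observe();print(o["time"],o["gripper_width"],F())
p0=np.array([.5808,-.1090,.329]);o0=o["ee_pos"]
if o["gripper_width"]>.012:
    for d in (10,20,30,36,42):
        r=movel(p0-ex*d/1e3,velocity=.03,guard=25);o=observe();print(d,r,((o["ee_pos"]-o0)@ex*1e3).round(1),F(),o["gripper_width"].round(4),o["time"])
        if r:break
s=snapshot("wrist");save(s,"w3");cv2.imwrite("pics/w3.png",s["image"][:,:,::-1])
E
```

```text
5.4917 0.011437795874247392 [ 0.4 -0.2  1.3]
```

View pics/w3.png

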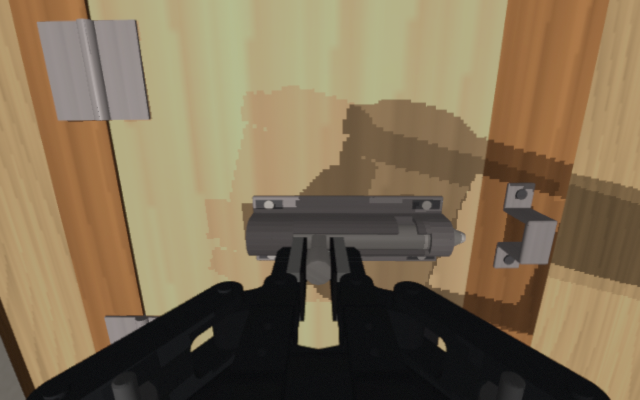

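The grip is held between the pads at (318,265). The width reads 11.4 mm against the 14 mm diameter, so the pads are compliant, and the side forces are near zero. Now I'll slide.

```bash
python3 - <<'E'
from h import *
o0=observe()["ee_pos"]
p0=np.array([.5808,-.1090,.329])
for d in (15,29,34,38,42,45):
    r=movel(p0-ex*d/1e3,velocity=.03,guard=25);o=observe();print(d,r,((o["ee_pos"]-o0)@ex*1e3).round(1),F(),o["gripper_width"].round(4),round(o["time"],1))
    if r:break
s=snapshot("wrist");save(s,"w4");cv2.imwrite("pics/w4.png",s["image"][:,:,::-1])
E
```

```text
Traceback (most recent call last):
AttributeError: 'float' object has no attribute 'round'
```

```bash
python3 - <<'E'
from h import *
p0=np.array([.5808,-.1090,.329])
for d in (15,29,34,38,42,45):
    r=movel(p0-ex*d/1e3,velocity=.03,guard=25);o=observe();print(d,r,((o["ee_pos"]-p0)@ex*1e3).round(1),F(),round(o["gripper_width"],4),round(o["time"],1))
    if r:break
s=snapshot("wrist");save(s,"w4");cv2.imwrite("pics/w4.png",s["image"][:,:,::-1])
E
```

```text
15 False -15.1 [-1.  -0.5  5.3] 0.0113 6.4
29 False -29.3 [1.6 0.2 6.3] 0.011 7.1
34 False -34.4 [ 1.7 -1.1  6. ] 0.0112 7.4
38 False -38.2 [3.4 0.1 5.5] 0.011 7.7
42 False -42.4 [-0.2 -1.9  5.1] 0.011 7.9
45 False -45.2 [ 3.2 -2.1  3.6] 0.011 8.2
```

View pics/w4.png

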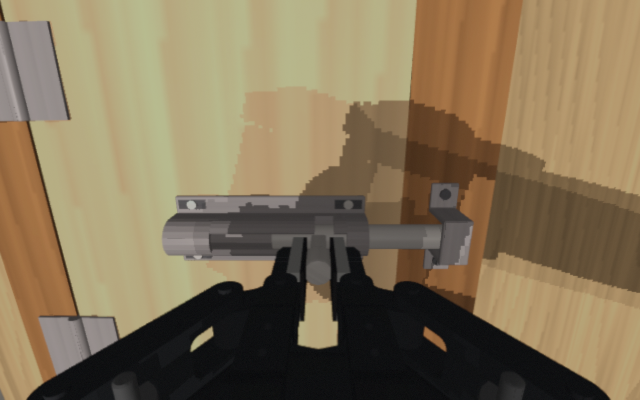

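The bolt is through the keeper mouth at (440,238), and the handle is almost at the notch near column 320. I'll zoom in for the remaining distance.

```bash
python3 - <<'E'
from h import *
crop(load("w4"),250,190,130,95,6,"w4a.png")
E
```

```text
(no output)
```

View pics/w4a.png

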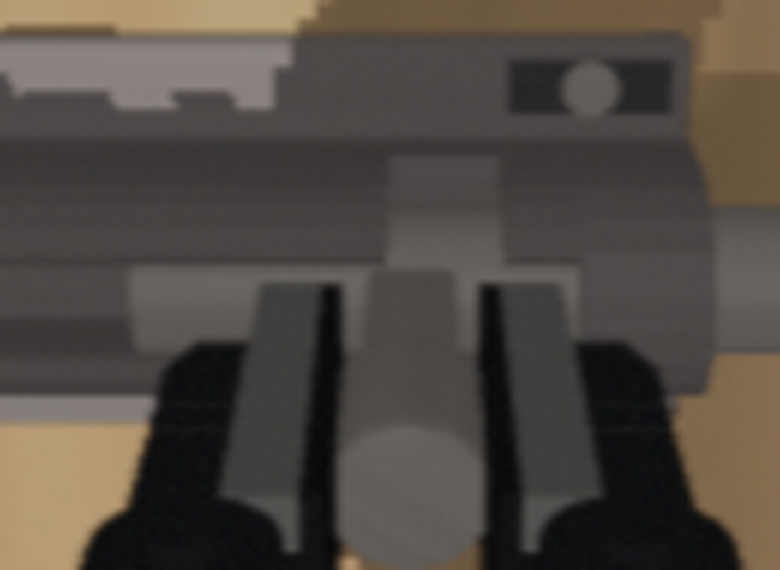

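In the zoom, the stem spans columns 370..455 (centre 412) and the notch 388..503 (centre 445). At 10.8 px/mm that leaves about 3 mm, so the notch middle is near 48.1 mm of travel. I'll move there and probe sideways gently with a guard.

```bash
cat >> h.py <<'E'
p0=np.array([.5808,-.1090,.329])
def arc(x,th): # th deg toward -y
    t=np.radians(th);return p0-ex*x/1e3-ey*.030*np.sin(t)+np.array([0,0,-.030*(1-np.cos(t))])
E
python3 - <<'E'
from h import *
x=48.1
movel(arc(x,0),velocity=.02,guard=25);hold(.2);print(F())
for th in (4,8,12,16,20):
    r=movel(arc(x,th),velocity=.015,guard=6);o=observe();print(th,r,((o["ee_pos"]-p0)@ey*1e3).round(1),F(),o["wrist_torque"].round(2),round(o["time"],1))
    if r:break
s=snapshot("wrist");save(s,"w5");crop(s,250,190,130,95,6,"w5a.png")
E
```

```text
[ 5.9 -1.   2.5]
4 False -1.6 [5.2 2.6 3.9] [ 0.39 -0.8  -0.03] 9.0
8 False -3.0 [4.7 4.6 4.7] [ 1.05 -0.81 -0.05] 9.3
12 False -4.4 [4.3 8.1 6. ] [ 1.68 -0.73 -0.08] 9.6
16 False -6.6 [3.6 7.3 7.9] [ 1.58 -0.54 -0.01] 9.9
20 False -10.0 [ 3.1 -2.8  3.2] [-0.56 -0.25 -0.12] 10.2
```

View pics/w5a.png

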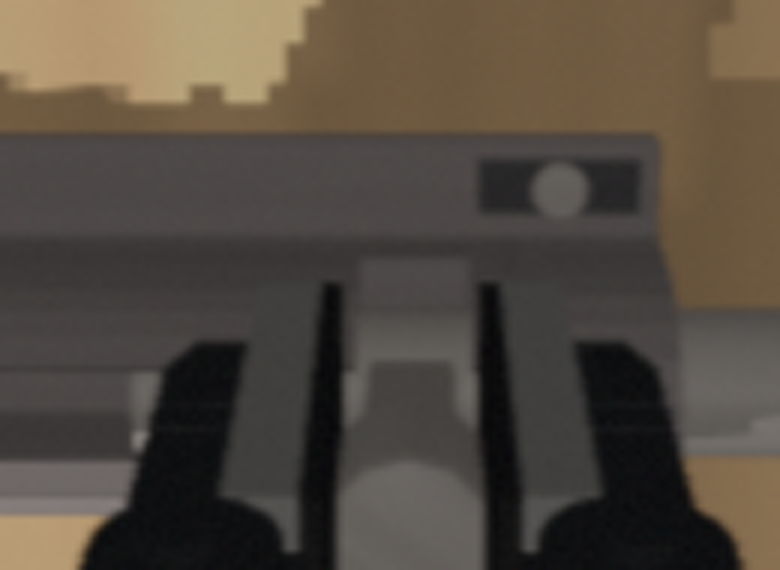

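The stem (370..457) is centred on the notch (358..472). The side force rose to 8 N and then vanished as the handle went past the 8° lean limit, so it has entered the notch. I'll follow the arc.

```bash
python3 - <<'E'
from h import *
x=48.3
for th in (26,32,38,44,50):
    r=movel(arc(x,th),velocity=.02,guard=10);o=observe();print(th,r,((o["ee_pos"]-p0)@ey*1e3).round(1),F(),o["wrist_torque"].round(2),round(o["gripper_width"],4),round(o["time"],1))
    if r:break
s=snapshot("wrist");save(s,"w6");crop(s,220,190,180,130,4,"w6a.png")
s=snapshot("side");crop(s,230,90,130,100,5,"s6.png")
E
```

```text
26 False -13.8 [ 4.1 -4.8  3.4] [-0.64 -0.53 -0.27] 0.0113 10.6
32 False -15.9 [ 1.7 -0.5  8.5] [ 0.13 -0.12 -0.34] 0.011 10.9
38 False -17.9 [-0.7  2.4 12.5] [ 0.84  0.26 -0.27] 0.0111 11.2
44 False -21.4 [ 0.1 -3.1 10.8] [-0.42  0.24 -0.04] 0.0093 11.5
50 False -23.5 [-1.8 -1.8 14. ] [-0.06  0.45  0.01] 0.0096 11.8
```

View pics/w6a.png

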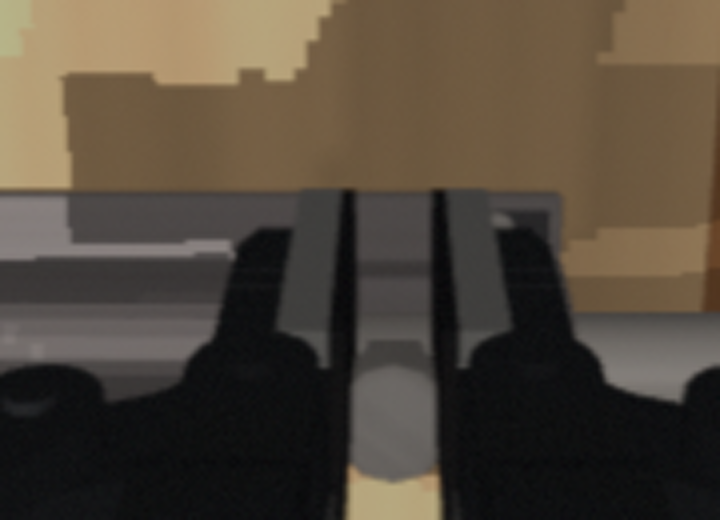

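View pics/s6.png

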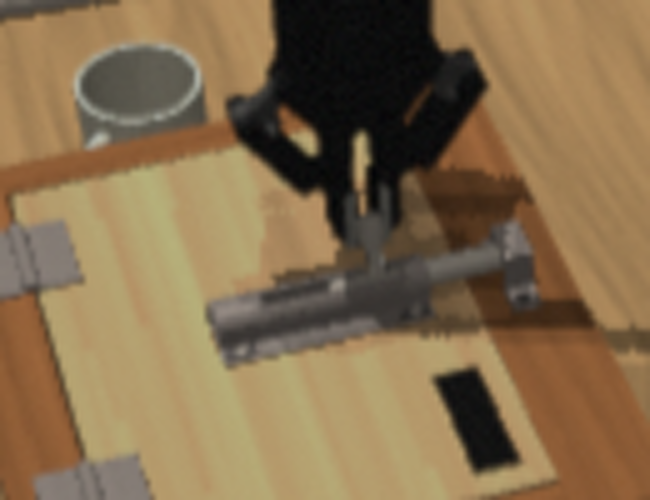

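The handle has turned only partly: it leans toward -y in the side view near (370,240), and the pads have slipped toward the grip's edge. I'll release, lift and check its angle.

```bash
python3 - <<'E'
from h import *
gripper_to(.035)
p=observe()["ee_pos"]; movel(p+[0,0,.045],velocity=.1)
print(observe()["time"],F())
s=snapshot("wrist");save(s,"w7");crop(s,220,150,200,150,4,"w7a.png")
s=snapshot("side");save(s,"s7");crop(s,230,90,130,100,5,"s7.png")
E
```

```text
12.85 [ 0.  -0.1 -0.1]
```

View pics/w7a.png

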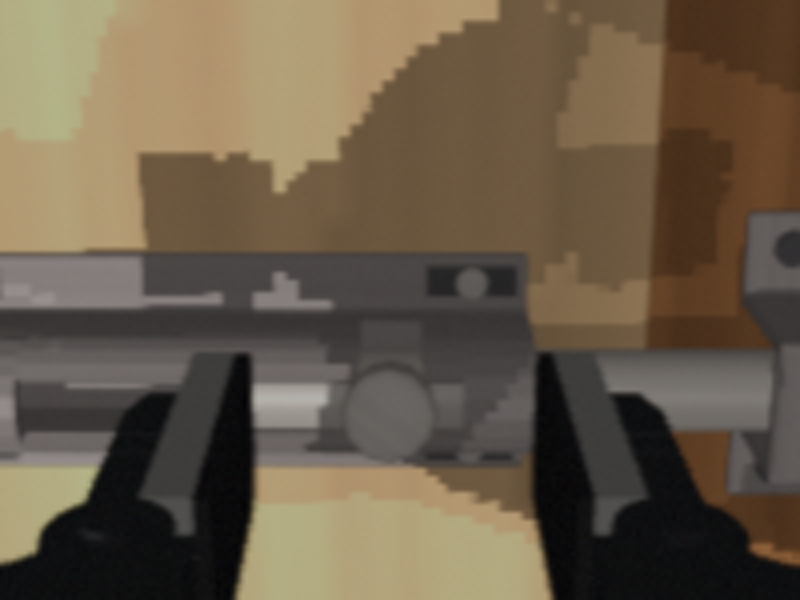

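View pics/s7.png

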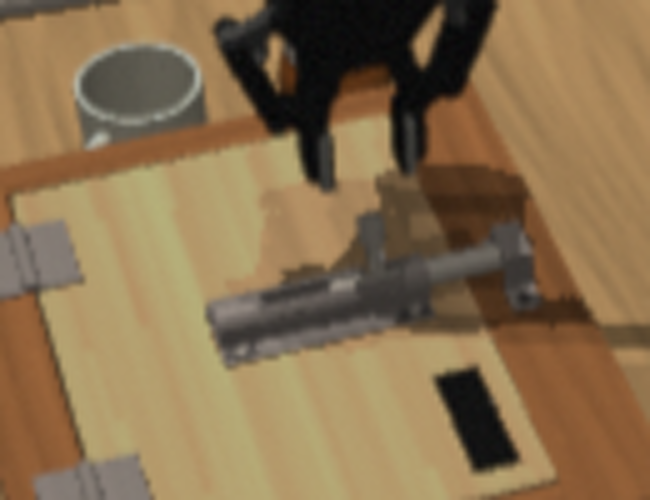

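I'll solve the handle's angle from the disc centre in this crop, (390,416).

```bash
python3 - <<'E'
from h import *
s=load("w7");uv=(220+390/4,150+416/4)
ax=np.array([.5818,-.1092,.135])-ex*.0481
for th in range(0,60,5):
    t=np.radians(th);P=ax+.0375*(-np.sin(t)*ey+np.array([0,0,np.cos(t)]))
    print(th,(proj(s,P)[0]-uv).round(1))
P=ax;print("axis px",(proj(s,ax-ex*.02+[0,0,.011])[0]-[220,150])*4)
E
```

```text
0 [-2.8 24. ]
5 [-2.8 18.8]
10 [-2.8 13.4]
15 [-2.8  7.7]
20 [-2.8  2. ]
25 [-2.8 -3.8]
30 [-2.8 -9.6]
35 [ -2.8 -15.3]
40 [ -2.8 -20.9]
45 [ -2.7 -26.2]
50 [ -2.7 -31.2]
55 [ -2.7 -36. ]
axis px [502.70762481 425.56605409]
```

The handle stands at about 22°, inside the notch (past the 8° lean limit). The disc centre (390) lines up with the notch centre (391). Next I'll push it on from its +y side with closed fingers, under a guard.

```bash
python3 - <<'E'
from h import *
q=lambda dy,z:np.array([*(p0-ex*.0484+ey*dy/1e3)[:2],z])
gripper_to(0)
R=RY();
movel(q(-23.5,.366),velocity=.1)
movel(q(22,.366),velocity=.12)
print(movel(q(22,.327),velocity=.05,guard=5))
for dy in (14,8,4,0,-3):
    r=movel(q(dy,.327),velocity=.025,guard=8);o=observe();print(dy,r,((o["ee_pos"]-p0)@ey*1e3).round(1),F(),round(o["time"],1))
    if r:break
s=snapshot("wrist");save(s,"w8");crop(s,220,150,200,150,4,"w8a.png")
s=snapshot("side");save(s,"s8");crop(s,230,90,130,100,5,"s8.png")
E
```

```text
False
14 False 13.8 [-0.   0.1 -0.4] 15.6
8 False 7.9 [ 1.3  0.9 -0.9] 15.9
4 False 3.9 [ 0.1  0.4 -0.4] 16.3
0 False -0.3 [ 0.8 -0.2  1. ] 16.6
-3 False -3.2 [0.4 0.  0.9] 16.8
```

View pics/w8a.png

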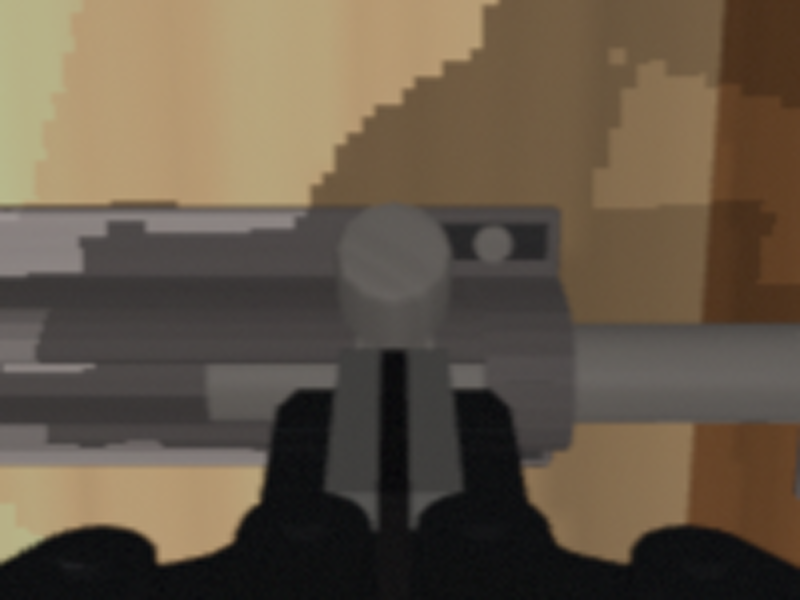

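View pics/s8.png

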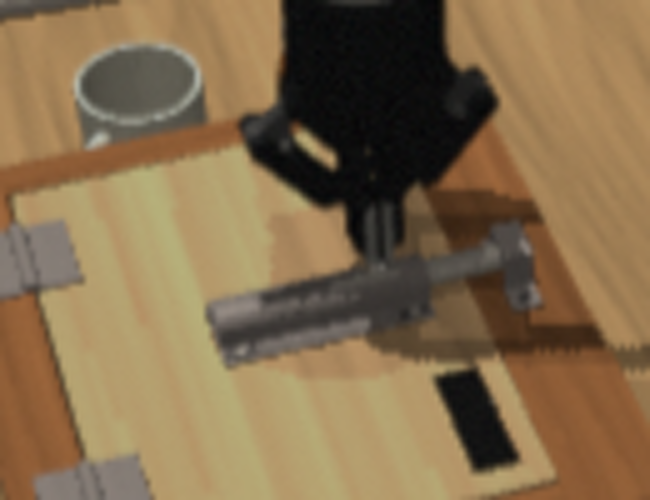

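The handle is turning with under 2 N. In the wrist crop the grip now reaches to (393,250), out over the -y side of the plate. I'll push a little further, then press down from above.

```bash
python3 - <<'E'
from h import *
q=lambda dy,z:np.array([*(p0-ex*.0484+ey*dy/1e3)[:2],z])
def step(dy,z,v=.025,g=8):
    r=movel(q(dy,z),velocity=v,guard=g);o=observe();print(dy,z,r,((o["ee_pos"]-p0)@ey*1e3).round(1),round(o["ee_pos"][2],4),F(),round(o["time"],1));return r
for dy in (-6,-9,-12): 
    if step(dy,.327):break
step(-12,.350,.08); step(-31,.350,.08)
for z in (.338,.331,.326,.322,.318,.315,.313):
    if step(-31,z):break
s=snapshot("wrist");save(s,"w9");crop(s,220,150,200,150,4,"w9a.png")
s=snapshot("side");save(s,"s9");crop(s,230,90,130,100,5,"s9.png")
E
```

```text
-6 0.327 False -6.1 0.327 [0.4 0.2 0.4] 17.2
-9 0.327 False -9.2 0.327 [-0.3  0.3  0.1] 17.5
-12 0.327 False -12.2 0.327 [-0.3 -0.  -0.5] 17.7
-12 0.35 False -12.1 0.3512 [0.5 0.5 0.1] 18.2
-31 0.35 False -31.7 0.3496 [-0.4  0.1 -0.5] 18.6
-31 0.338 False -30.9 0.3379 [-0.1  0.7 -0.6] 19.2
-31 0.331 False -31.0 0.3309 [ 1.3 -0.1  0.1] 19.6
-31 0.326 False -30.9 0.3256 [ 0.2 -0.5  1.2] 20.0
-31 0.322 False -30.9 0.3216 [-0.1 -0.7 -0.4] 20.3
-31 0.318 False -30.9 0.3176 [-1.  -0.3 -0.5] 20.6
-31 0.315 False -31.1 0.3157 [-0.5  0.5  3.6] 20.9
-31 0.313 False -31.2 0.3152 [-1.7  1.   9.4] 21.1
```

View pics/w9a.png

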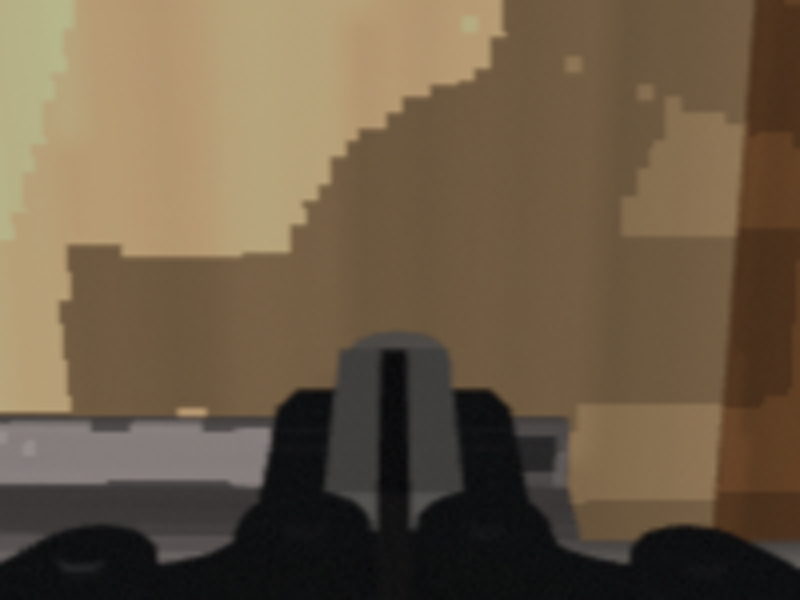

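The downward press met a firm stop of 9 N with the fingertips at z≈0.142, where 0.143 was predicted for fully down. I'll lift clear and check.

```bash
python3 - <<'E'
from h import *
p=observe()["ee_pos"];movel(p+[0,0,.06],velocity=.1);movel(p+[0,0.05,.07],velocity=.15);hold(.2)
print(observe()["time"],F())
s=snapshot("wrist");save(s,"w10");crop(s,200,60,200,150,4,"w10a.png");cv2.imwrite("pics/w10.png",s["image"][:,:,::-1])
s=snapshot("side");save(s,"s10");crop(s,210,80,150,110,5,"s10.png")
E
```

```text
22.675 [0.2 0.7 0.2]
```

View pics/w10.png

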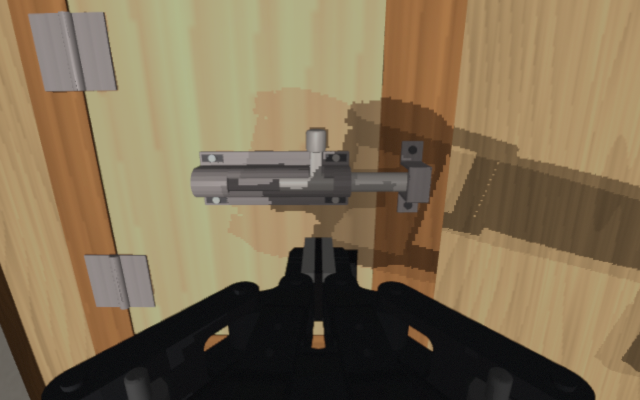

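View pics/s10.png

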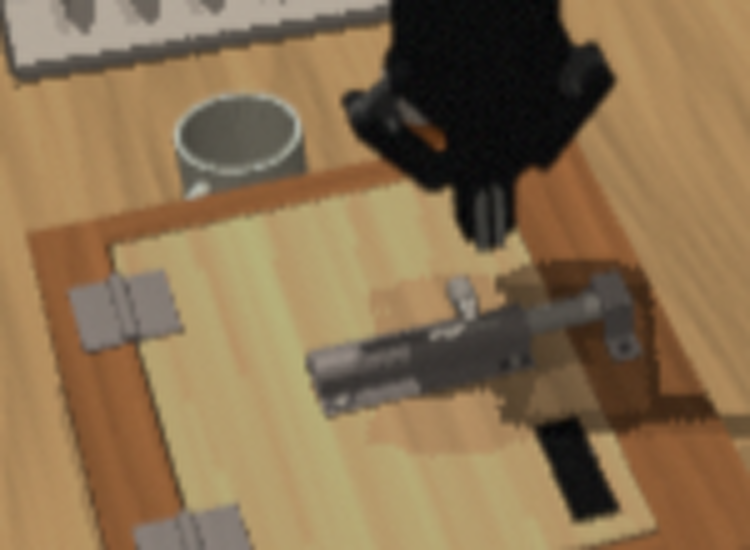

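The handle lies flat to the -y side: the grip is at (317,140), the stem runs in the notch, and the rod passes through the keeper at (415,182). I'll confirm the grip height from two views.

```bash
python3 - <<'E'
from h import *
w=load("w10");s=load("s10")
P=tri([(w,(317,140.5)),(s,(210+461/5,80+298/5))]);print("grip surf",P)
ax=np.array([.5818,-.1092,.1335])-ex*.049
for th in (70,77,82,88):
    t=np.radians(th);h=np.array([0,-np.sin(t),np.cos(t)]);n=np.array([0,np.cos(t),np.sin(t)])
    h=-np.sin(t)*ey+[0,0,np.cos(t)];n=np.cos(t)*ey+[0,0,np.sin(t)]
    print(th,[proj(w,ax+r*h+.007*n)[0].round(1) for r in (.0225,.0375)])
crop(w,290,115,60,60,10,"w10b.png")
E
```

```text
grip surf [ 0.53142311 -0.13768512  0.12800439]
70 [array([315.5, 160.7]), array([315.3, 140.3])]
77 [array([315.5, 157.8]), array([315.3, 136.3])]
82 [array([315.5, 155.9]), array([315.4, 134. ])]
88 [array([315.5, 154. ]), array([315.4, 131.8])]
```

View pics/w10b.png

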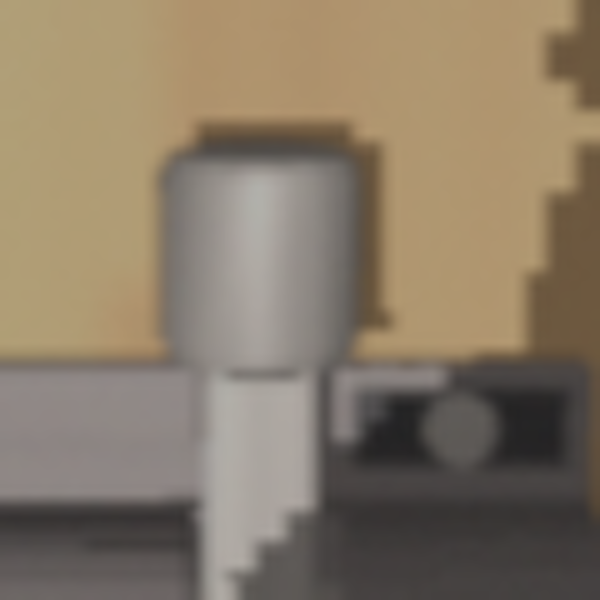

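The grip's ends sit at rows 152 and 130, against 154 and 131.8 predicted for 88°, so it is fully down. The arm is clear of everything, so I'll hand in.

```bash
python3 - <<'E'
from h import *
t=snapshot("top");crop(t,220,130,270,180,2.9,"t11.png")
hand_in()
E
```

```text
the job is handed in; nothing more can be done
```

View pics/t11.png

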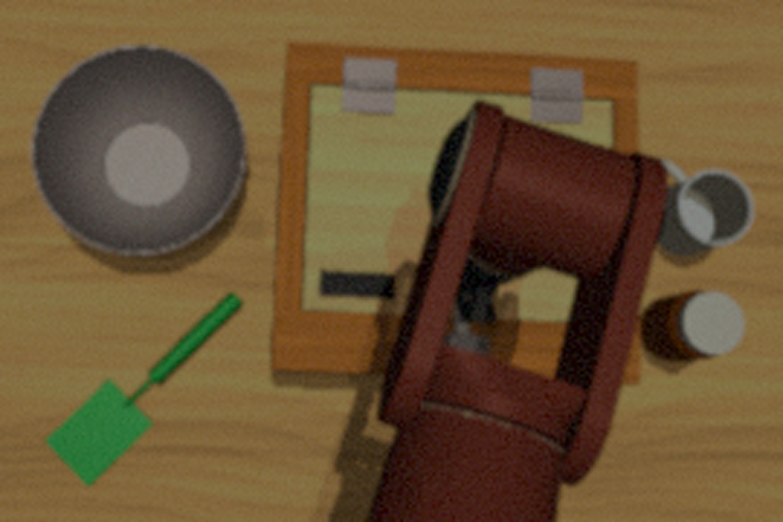

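The lid is bolted and the job was handed in at about 23 s, well under the 64 s limit. No verdict was reported.

**What I did:** I gripped the handle fore and aft and slid the bolt about 48 mm through the keeper. A gentle sideways probe found the notch: the side force rose to about 8 N, then dropped away as the handle went in. At about 22° the pads had begun to slip, so I let go. I pushed the handle over with closed fingers at under 2 N and pressed it down to a firm 9 N stop.

**Last checks:**
- **Handle:** the close view fits about 88°, fully down. The fingertips stopped at z≈0.142 m, where 0.143 m was expected.
- **Bolt:** the rod is through the keeper, about 18 mm past the mouth by my measurement.
- **Robot and bystanders:** the gripper was clear, with forces near zero. In the last top view the bowl, jar, mug and spatula look where they were; I did not measure their positions.

**Disagreements:** the camera and the tool differed by about 2 mm along x. The closed gripper width read 11 mm on the 14 mm grip. Neither affected the result.

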